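# Put the four-socket rail back in its tray

## Task

Pick up the rail that carries four sockets and lower it into the grey tray with four wells, keeping hold of it until the sockets are well down in the wells, so that each socket is in its own well and the bar lies flat on the tray's top. Then let go, and leave the three-socket and five-socket rails standing where they are.

Things in the scene. Friction and masses are not known exactly. Their poses are not given: they have to be found in the camera images.
- rail_four: Black bar 168 x 14 x 10 mm with FOUR steel sockets under it, 22 mm round, 40 mm long, at x = -60, -20, 20, 60. Loose, 0.3 kg, stands upright on the sockets. Mid-bar grip rib 60 (x) x 14 (y) x 20 high: grip across its 14 mm. Origin: middle of the row at the sockets' lower ends; x along the row, z up. Bar z 40-50, rib z 50-70. Either way round will do. Sockets show 4 mm each side of the bar.
- socket_tray: Fixed grey block 240 (x) x 90 (y) x 50 high mm. In its top four open wells in a row along x, at x = -60, -20, 20, 60, y = 0, each 34 (x) x 44 (y), 44 deep, dark floors, 6 mm walls between. Origin: centre of the underside, z up; symmetric. Fully home, the rail's bar lies on the tray's top (z 50), sockets hanging in the wells, and the rail's origin is 10 mm above this one.
- rail_three: The same kind of rail with THREE sockets (40 mm pitch, bar 128 mm long, 70 high), loose, standing upright on the bench; not wanted. Origin: middle of the row at the sockets' lower ends; x along the row, z up.
- rail_five: The same kind of rail with FIVE sockets (40 mm pitch, bar 208 mm long, 70 high), loose, standing upright on the bench; not wanted. Origin: middle of the row at the sockets' lower ends; x along the row, z up.
Not all that is in view belongs to the job. What is shaped like the rail_four but yellow is not meant.

How it is judged:
By the outcome, as a careful person would: the job done as asked, in the order asked, and still so for the second after the job is handed in, with the robot touching nothing.
It also fails if it takes over 35 s, if anything falls off the work surface, if the arm or the gripper's body presses on something with over 40 N, if the wrist force passes 120 N, or if a joint passes its speed limit or range.

## Robot

A 6-joint arm with a two-finger parallel gripper is mounted at the origin on the work surface. World frame = base frame: x ahead of the robot, y to its left, z up, the work surface at z = 0. Lengths are in m, angles in rad, forces in N, time in s.
With the tool pointing down it reaches from about 0.325 to 0.75 m from the base axis. Payload 7.6 kg.
Tool frame: the origin (TCP) lies where the fingers leave the gripper's body, on its centre line; the fingertips stand 73 mm ahead of it and the grasp point (between the pads) lies 54 mm ahead of it (robot.pinch_z is the distance from the TCP to the grasp point, in m); z points along the fingers, y is the line along which they close (so a half turn about z gives the same grasp; the last joint's range is limited). The gripper opens to 85 mm and grips with 20 to 120 N. Pads are 22 mm wide; open, the fingers measure 114 mm over their backs; the gripper's body (76 mm by 85 mm) begins 54 mm behind the grasp point. The pads swing forward as they close: fully open they stand 13 mm farther back than shut.
Start: joints at [1.146, 0.052, 1.401, -0, 1.689, -0.07], TCP at [0.182, 0.492, 0.304] pointing down, gripper open.
Joint ranges: [-2.9, 2.9], [-0.91, 2.17], [0.12, 2.37], [-1.06, 4.2], [0.26, 2.73], [-2.93, 2.93]. Speed limits (rad/s): [2.57, 2.57, 3.01, 3.14, 3.14, 3.14].

## Interface

Orientations are given as a unit quaternion [w, x, y, z].
In Python, from cell import get_obs, imaging, robot, nets gives the robot as it stands. The module is installed in compiled form; this text tells all that it offers.
- The arm moves only by the shell command python3 -m crank 'ROWS' [OPENING]. ROWS is JSON, a list of rows, each an object of numbers: "tx", "ty", "tz": the shift along the tool's x, y, z in m; "spin": the turn about the tool's z in degrees. A call has 1 to 5 rows; each row is the pose to reach, as a shift and turn from the pose commanded when the call began, along the tool's axes at that moment; what a row does not reach only later rows make up. A row lasts 1/12 s, in which the tool goes at most 41.7 mm and 7.16 degrees, less where a joint would pass 70% of its speed; a pose out of reach is approached as far as the arm can. A call with a gripper value outside its range is refused whole. OPENING is the opening, from -1 (shut) to 1 (fully open), so that 0 is half open, set as the call begins (- or left out, the last holds). The fingers move at their own pace and stop on an object; the grip force is fixed at half the most. Time passes only in rows, so rows that repeat a pose let the fingers close. It gives the time, the measured TCP pose, the force, the opening and the grip force at its end, in the units of the state.
- get_obs(): the state, without advancing time (a new reading comes with each control period).
- imaging.get_image(name): name is "scene" or "top" or "wrist"; returns a dict with "frame" (420x560x3 uint8, red, green, blue), "fov_y" (degrees; the focal length in pixels is half the picture's height over the tangent of half this angle, whatever the lens; pixels are square), "cx", "cy" (the principal point, pixels), "D" ([k1, k2, p1, p2, k3] as OpenCV has them; the pictures are not rectified), "extrinsics" (4x4, takes a point from camera to world coordinates). Camera axes: x right, y down, z forward; pixel columns grow to the right and rows downward; lengths in m; the calibration is good to about 2 mm. A picture is of the moment at which its call begins. There is no depth.
- robot.close_job(): hands the job in; it is judged then, once.
Trained networks look in the newest picture that a camera, given by its name, has taken for a name from the list of things; names that differ only in an ending like _2 or _b are one class to them, and where a whole thing is asked for, a point or a joint stands for the part that bears it (a point fixed in the world has none). Each returns a list of dicts, best first, with "score" (0 to 1); they miss things now and then, are a little off and sometimes report something else, mostly with a low value. They report only what shows in the picture. A call takes as long as a camera call. They do not tell look-alikes from the thing itself.
- nets.spot_in(camera, name): "xyz" ([x, y, z] in m, in world coordinates, good to about 4 mm: the middle of the surface that is visible of it).
- nets.tip_of(camera, name): "xyz" ([x, y, z] in m, in world coordinates, good to about 4 mm: a listed point, or the origin of a listed thing).
The state is a dict: "clock": time; "q": joint angles; "joint_vel": joint speeds; "tau": joint torques, N m; "tcp_pos": TCP position; "ee_rot": TCP orientation; "wrist_force": force on the tool from outside, world axes, zero at the start; "wrist_torque": the same for the moment, N m; "grip_width": finger opening in m; "grip_force": force on a finger pad.
Only numpy, scipy, OpenCV 4.12 (cv2) and the standard library are available. Lean on these libraries where they do the work, as an engineer would, in place of code of your own. Each camera call takes 0.05 s, during which the arm holds its last target. There are 200 camera calls.

## Working session

There is one attempt and no reset: what is moved stays moved. The work goes in short steps, Python scripts to look and compute and a shell command to move; the robot and the scene stay as the last step left them, time stands still between calls to the robot, and variables do not carry over. Pictures are saved under pics/ and viewed, at most 10 in all, crops included, and the job is handed in when it is done.

```bash
mkdir -p pics; cat > h.py <<'E'
import numpy as np, cv2
from cell import get_obs, imaging, robot, nets
def cam(n,f=None):
    d=imaging.get_image(n)
    if f: cv2.imwrite(f,d["frame"][:,:,::-1])
    return d
def K(d):
    f=210/np.tan(np.radians(d["fov_y"])/2)
    return np.array([[f,0,d["cx"]],[0,f,d["cy"]],[0,0,1.]])
def ray(d,uv,z):
    p=cv2.undistortPoints(np.array(uv,float).reshape(-1,1,2),K(d),np.array(d["D"],float)).reshape(-1,2)
    E=np.array(d["extrinsics"]);v=np.c_[p,np.ones(len(p))]@E[:3,:3].T;o=E[:3,3]
    return o+v*((z-o[2])/v[:,2])[:,None]
E
python3 - <<'E'
from h import *
d=cam("top","pics/top.png");c2=cam("scene","pics/scene.png")
for n in ["rail_four","socket_tray","rail_three","rail_five"]:
  for c in ["top","scene"]:
    print(n,c,[(np.round(r["xyz"],3).tolist(),round(r["score"],2)) for r in nets.tip_of(c,n)])
o=get_obs();print(o["clock"],o["tcp_pos"],o["ee_rot"],o["grip_width"])
E
```

```text
rail_four top [([0.172, -0.312, -0.002], 0.84), ([0.576, -0.007, 0.002], 0.7)]
rail_four scene [([0.576, -0.009, 0.001], 0.92), ([0.172, -0.313, 0.001], 0.89)]
socket_tray top [([0.514, -0.249, 0.0], 0.95)]
socket_tray scene [([0.51, -0.253, 0.002], 0.65)]
rail_three top [([0.53, 0.289, 0.0], 0.91)]
rail_three scene [([0.529, 0.288, -0.004], 0.89)]
rail_five top [([0.543, 0.145, 0.001], 0.6)]
rail_five scene [([0.538, 0.146, 0.0], 0.65)]
0.5 [0.18236707 0.49231887 0.30389703] [-6.82982597e-07  1.76473169e-01  9.84305451e-01  2.52172424e-05] 0.08534759979004913
```

View pics/top.png

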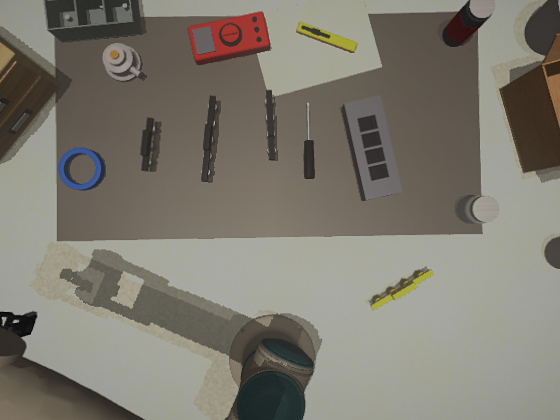

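View pics/scene.png

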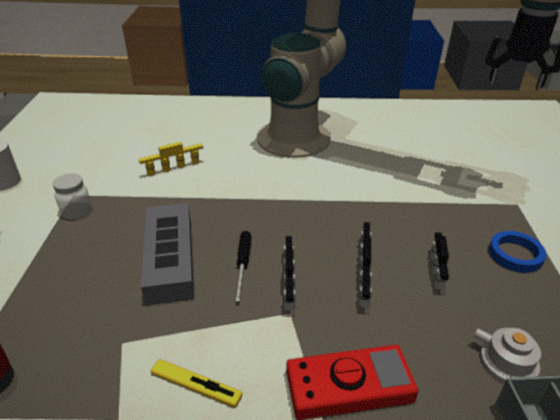

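The top view shows the rails at px (148,145) three, (209,138) five and (271,125) four. The tray is at (372,148), and the yellow look-alike at (402,287) is the nets' second "rail_four" hit. Next I'll measure yaw from the top picture and work out the approach shift.

```bash
cat >> h.py <<'E'
def toolR(q=None):
    from scipy.spatial.transform import Rotation as R
    q=get_obs()["ee_rot"] if q is None else q
    return R.from_quat(np.roll(q,-1)).as_matrix()
def plan(xyz,yaw):
    "shift in tool axes (mm), spin deg so that the tool y lies across a row with yaw (rad)"
    o=get_obs();M=toolR(o["ee_rot"]);s=M.T@(np.array(xyz)-o["tcp_pos"])
    y=np.arctan2(M[1,1],M[0,1]);a=(yaw+np.pi/2-y+np.pi/2)%np.pi-np.pi/2
    return np.round(s*1000,1),round(-np.degrees(a),2)
def blob(d,mask,z,c,rmax):
    n,l,st,ce=cv2.connectedComponentsWithStats(mask.astype(np.uint8));out=[]
    for i in range(1,n):
        if np.hypot(*(ce[i]-c))<rmax and st[i,4]>15: out.append((st[i,4],cv2.minAreaRect(np.argwhere(l==i)[:,::-1].astype(np.float32))))
    return sorted(out,key=lambda t:-t[0])
E
python3 - <<'E'
from h import *
d=cam("top");g=cv2.cvtColor(d["frame"],cv2.COLOR_RGB2GRAY)
for c,z,t,r in [((271,125),.05,45,12),((372,148),.05,55,40)]:
    for a,b in blob(d,g<t,z,c,r):
        p=ray(d,cv2.boxPoints(b),z);m=p.mean(0);e=[p[1]-p[0],p[2]-p[1]];e=max(e,key=np.linalg.norm)
        print(a,np.round(b[0]),m.round(4),"len",np.linalg.norm(e).round(3),"yaw",np.degrees(np.arctan2(e[1],e[0])).round(1)%180)
print(plan((.576,-.008,.26),np.radians(-3)))
E
```

```text
282 [353. 153.] [ 0.5006 -0.2033  0.05  ] len 0.232 yaw 11.599999999999994
223 [378. 171.] [ 0.455  -0.2639  0.05  ] len 0.04 yaw 101.6
222 [375. 155.] [ 0.494  -0.2557  0.05  ] len 0.04 yaw 101.6
218 [371. 139.] [ 0.5335 -0.2479  0.05  ] len 0.04 yaw 101.6
214 [367. 123.] [ 0.5726 -0.2396  0.05  ] len 0.04 yaw 101.5
(array([-542.9, -332.4,   43.9]), np.float64(-17.33))
```

```bash
python3 -m crank '[{"tx":-0.034,"ty":-0.021,"tz":0.003},{"tx":-0.068,"ty":-0.042,"tz":0.006},{"tx":-0.102,"ty":-0.063,"tz":0.009},{"tx":-0.136,"ty":-0.084,"tz":0.012},{"tx":-0.17,"ty":-0.105,"tz":0.015}]'
python3 -m crank '[{"tx":-0.034,"ty":-0.021,"tz":0.003},{"tx":-0.068,"ty":-0.042,"tz":0.006},{"tx":-0.102,"ty":-0.063,"tz":0.009},{"tx":-0.136,"ty":-0.084,"tz":0.012},{"tx":-0.17,"ty":-0.105,"tz":0.015}]'
python3 -m crank '[{"tx":-0.034,"ty":-0.021,"tz":0.003,"spin":-5},{"tx":-0.068,"ty":-0.042,"tz":0.006,"spin":-10},{"tx":-0.102,"ty":-0.063,"tz":0.009,"spin":-15},{"tx":-0.136,"ty":-0.084,"tz":0.012,"spin":-20},{"tx":-0.17,"ty":-0.105,"tz":0.015,"spin":-24}]'
python3 - <<'E'
from h import *
d=cam("wrist","pics/w1.png");print(plan((.576,-.008,.26),np.radians(4)),get_obs()["clock"],get_obs()["tcp_pos"],d["extrinsics"])
E
```

```text
clock: 0.97
tcp_pos: [0.3059, 0.3332, 0.2889]
ee_rot: [0.0, -0.035, 0.999, 0.0]
wrist_force: [-0.2, 0.3, 0.5]
grip_width: 0.0855
grip_force: 0.0
(array([-242.4, -354.4,   29.9]), np.float64(-0.04)) 1.0167 [0.30959704 0.32884497 0.28831279] [[-6.85579678e-02  9.61986851e-01  2.64350342e-01  2.40041489e-01]
 [ 9.97647081e-01  6.60205646e-02  1.84820697e-02  3.29247647e-01]
 [ 3.26949185e-04  2.64995440e-01 -9.64249610e-01  3.59522055e-01]
 [ 0.00000000e+00  0.00000000e+00  0.00000000e+00  1.00000000e+00]]schema error: expected keys tx, ty, tz, spin
schema error: expected keys tx, ty, tz, spin
```

View pics/w1.png

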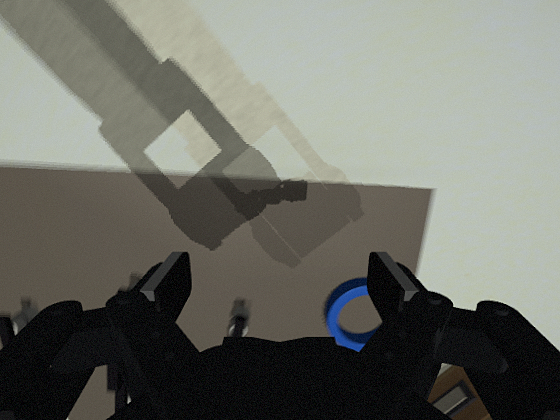

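The view shows only the shadow and mat. The first two calls were refused because rows need all four keys, so only the last one moved the arm. I'll go on from here.

```bash
python3 -m crank '[{"tx":-0.022,"ty":-0.032,"tz":0.003,"spin":0},{"tx":-0.044,"ty":-0.064,"tz":0.006,"spin":0},{"tx":-0.066,"ty":-0.096,"tz":0.009,"spin":0},{"tx":-0.088,"ty":-0.128,"tz":0.012,"spin":0},{"tx":-0.11,"ty":-0.16,"tz":0.015,"spin":0}]'
python3 -m crank '[{"tx":-0.022,"ty":-0.032,"tz":0.003,"spin":0},{"tx":-0.044,"ty":-0.064,"tz":0.006,"spin":0},{"tx":-0.066,"ty":-0.096,"tz":0.009,"spin":0},{"tx":-0.088,"ty":-0.128,"tz":0.012,"spin":0},{"tx":-0.11,"ty":-0.16,"tz":0.015,"spin":0}]'
python3 -m crank '[{"tx":-0.022,"ty":-0.034,"tz":0,"spin":0},{"tx":-0.022,"ty":-0.034,"tz":0,"spin":0}]'
python3 - <<'E'
from h import *
d=cam("wrist","pics/w2.png");print(plan((.576,-.008,.26),np.radians(4)),get_obs()["clock"],get_obs()["tcp_pos"])
print([(r["xyz"],r["score"]) for r in nets.tip_of("wrist","rail_four")],[(r["xyz"],r["score"]) for r in nets.spot_in("wrist","rail_four")])
E
```

```text
clock: 1.43
tcp_pos: [0.4261, 0.1805, 0.274]
ee_rot: [0.0, -0.032, 0.999, 0.0]
wrist_force: [1.6, -0.3, 0.3]
grip_width: 0.0855
grip_force: 0.0
clock: 1.85
tcp_pos: [0.5463, 0.0278, 0.2588]
ee_rot: [0.0, -0.032, 0.999, 0.0]
wrist_force: [0.6, -0.7, 1.3]
grip_width: 0.0858
grip_force: 0.0
clock: 2.02
tcp_pos: [0.5717, -0.0082, 0.2573]
ee_rot: [-0.001, -0.029, 1.0, -0.001]
wrist_force: [0.6, -0.0, -0.7]
grip_width: 0.085
grip_force: 0.0
(array([-5.3, -2.6, -2.4]), np.float64(-0.58)) 2.0667 [ 0.57052223 -0.00575817  0.2576353 ]
[([0.5747, -0.0083, -0.0007], 0.88)] [([0.5641, -0.0055, 0.047], 0.67), ([0.5332, 0.1407, 0.0485], 0.65)]
```

View pics/w2.png

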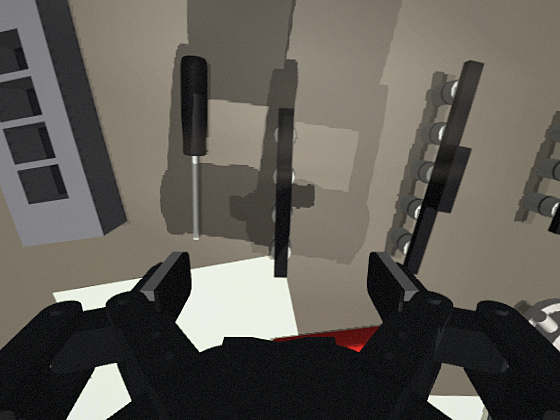

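The wrist view shows the four-rail's bar running from about (286,108) to (280,277), with sockets at (285,133–250). The five-rail is to its right and the tray to its left.

```bash
python3 - <<'E'
from h import *
d=cam("wrist");g=cv2.cvtColor(d["frame"],cv2.COLOR_RGB2GRAY)
for v in (115,130,150,165,205,230,255,270): print(v,g[v,266:304].tolist())
p=ray(d,[(286,108),(280.5,276)],.05);e=p[0]-p[1];print(p,np.linalg.norm(e),p.mean(0),np.degrees(np.arctan2(e[1],e[0]))%180)
E
```

```text
115 [72, 71, 71, 70, 69, 62, 38, 21, 34, 36, 34, 37, 31, 31, 31, 33, 33, 37, 33, 33, 28, 55, 74, 75, 71, 62, 128, 138, 134, 136, 135, 133, 134, 133, 134, 130, 135, 133]
130 [78, 73, 71, 70, 111, 78, 45, 46, 40, 44, 48, 43, 47, 48, 39, 53, 51, 49, 49, 55, 55, 76, 64, 152, 162, 158, 156, 157, 157, 156, 155, 155, 156, 155, 154, 158, 155, 152]
150 [78, 80, 75, 80, 68, 56, 48, 48, 55, 51, 48, 59, 58, 55, 55, 56, 60, 58, 58, 50, 123, 136, 149, 152, 149, 151, 149, 148, 150, 152, 153, 150, 153, 155, 152, 152, 151, 151]
165 [74, 70, 74, 76, 54, 41, 42, 40, 47, 44, 51, 51, 46, 52, 50, 52, 50, 45, 29, 110, 133, 153, 154, 148, 154, 153, 149, 151, 150, 151, 150, 145, 151, 148, 149, 148, 150, 147]
205 [68, 74, 54, 34, 16, 16, 15, 19, 14, 15, 19, 16, 21, 20, 20, 18, 15, 7, 57, 64, 120, 140, 135, 112, 103, 69, 57, 65, 64, 61, 70, 67, 65, 64, 66, 61, 59, 73]
230 [67, 64, 31, 17, 7, 17, 12, 18, 14, 20, 18, 24, 22, 14, 16, 16, 1, 112, 127, 123, 121, 122, 122, 120, 119, 121, 124, 125, 121, 120, 120, 120, 123, 123, 119, 122, 121, 128]
255 [116, 96, 47, 11, 21, 16, 12, 18, 12, 17, 13, 24, 41, 28, 10, 123, 200, 219, 167, 136, 134, 135, 137, 136, 134, 138, 138, 134, 137, 141, 126, 118, 119, 115, 124, 115, 122, 118]
270 [253, 166, 45, 25, 36, 36, 32, 37, 34, 34, 35, 37, 29, 28, 39, 124, 138, 131, 133, 132, 133, 133, 130, 130, 131, 134, 132, 132, 129, 132, 131, 131, 132, 134, 127, 131, 129, 131]
[[ 0.48810426 -0.00093116  0.05      ]
 [ 0.65491794  0.00487193  0.05      ]] 0.1669145912250146 [0.5715111  0.00197039 0.05      ] 1.992394060732721
```

The picture shifted because the arm was still settling, so I'll re-measure the ends and sides in one still frame.

```bash
python3 - <<'E'
from h import *
o=get_obs();print(o["clock"],o["tcp_pos"],np.abs(o["joint_vel"]).max())
d=cam("wrist");g=cv2.cvtColor(d["frame"],cv2.COLOR_RGB2GRAY).astype(float)
for u,r in ((279,range(96,120)),(274,range(262,290))): print([(v,int(g[v,u-3:u+4].mean())) for v in r])
def mid(v):
    row=g[v-1:v+2,255:310].mean(0)<56; i=np.flatnonzero(row)+255; return i.min(),i.max()
for v in (112,115,118,262,266,270): print(v,mid(v))
a=ray(d,[(279.5,115),(274.3,270)],.05);e=a[1]-a[0];print(a,np.degrees(np.arctan2(e[1],e[0])))
E
```

```text
2.2167 [ 0.56919195 -0.00232966  0.25893348] 0.018664437080425048
[(96, 74), (97, 75), (98, 74), (99, 74), (100, 74), (101, 73), (102, 75), (103, 73), (104, 74), (105, 73), (106, 73), (107, 73), (108, 73), (109, 75), (110, 60), (111, 34), (112, 31), (113, 34), (114, 34), (115, 33), (116, 32), (117, 33), (118, 33), (119, 33)]
[(262, 27), (263, 32), (264, 30), (265, 30), (266, 29), (267, 29), (268, 33), (269, 33), (270, 31), (271, 33), (272, 31), (273, 31), (274, 30), (275, 32), (276, 28), (277, 11), (278, 124), (279, 234), (280, 244), (281, 238), (282, 237), (283, 237), (284, 237), (285, 237), (286, 238), (287, 237), (288, 237), (289, 237)]
112 (np.int64(271), np.int64(286))
115 (np.int64(271), np.int64(286))
118 (np.int64(271), np.int64(286))
262 (np.int64(268), np.int64(279))
266 (np.int64(268), np.int64(279))
270 (np.int64(268), np.int64(279))
[[ 0.49441616 -0.00581266  0.05      ]
 [ 0.64853828 -0.00124198  0.05      ]] 1.698681112835545
```

```bash
python3 - <<'E'
from h import *
d=cam("wrist")
p=ray(d,[(279.3,110),(274,277.3)],.05);print(p,p.mean(0),np.linalg.norm(p[1]-p[0]))
o=get_obs();print(o["tcp_pos"],np.abs(o["joint_vel"]).max(),plan((*p.mean(0)[:2],.12),np.radians(1.8)))
E
```

```text
[[ 4.90094699e-01 -6.00005921e-03  5.00000000e-02]
 [ 6.57159088e-01 -6.48131959e-04  5.00000000e-02]] [ 0.57362689 -0.0033241   0.05      ] 0.1671500917479285
[ 0.56907341 -0.00182915  0.25934906] 0.0033200465400285515 (array([ -4.4,  -1.8, 139.4]), np.float64(1.96))
```

```bash
python3 -m crank '[{"tx":-0.004,"ty":-0.002,"tz":0.03,"spin":2},{"tx":-0.004,"ty":-0.002,"tz":0.065,"spin":2},{"tx":-0.004,"ty":-0.002,"tz":0.095,"spin":2},{"tx":-0.004,"ty":-0.002,"tz":0.1,"spin":2},{"tx":-0.004,"ty":-0.002,"tz":0.1,"spin":2}]'
python3 - <<'E'
from h import *
print(plan((.5736,-.0033,.12),np.radians(1.8)))
d=cam("wrist","pics/w3.png");print(get_obs()["tcp_pos"],plan((.5736,-.0033,.12),np.radians(1.8)))
E
```

```text
clock: 2.73
tcp_pos: [0.5724, -0.0038, 0.1573]
ee_rot: [-0.002, -0.015, 1.0, 0.0]
wrist_force: [0.7, 0.2, -0.6]
grip_width: 0.0854
grip_force: 0.0
(array([-1.3,  0.4, 37.3]), np.float64(-0.05))
[ 0.57359768 -0.00401714  0.15986771] (array([-0. ,  0.7, 39.9]), np.float64(-0.07))
```

View pics/w3.png

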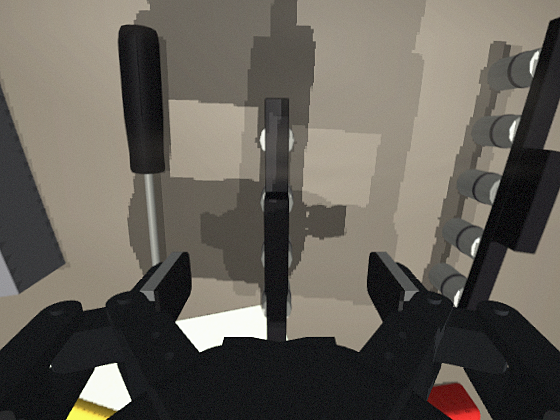

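The bar stands at u≈277, midway between the pads (190 and 368), and straight. I'll descend and close.

```bash
python3 -m crank '[{"tx":0,"ty":0.001,"tz":0.02,"spin":0},{"tx":0,"ty":0.001,"tz":0.036,"spin":0},{"tx":0,"ty":0.001,"tz":0.04,"spin":0},{"tx":0,"ty":0.001,"tz":0.04,"spin":0},{"tx":0,"ty":0.001,"tz":0.04,"spin":0}]'
python3 -m crank '[{"tx":0,"ty":0,"tz":0,"spin":0},{"tx":0,"ty":0,"tz":0,"spin":0},{"tx":0,"ty":0,"tz":0,"spin":0},{"tx":0,"ty":0,"tz":0,"spin":0},{"tx":0,"ty":0,"tz":0,"spin":0}]' -1
python3 -m crank '[{"tx":0,"ty":0,"tz":0,"spin":0},{"tx":0,"ty":0,"tz":0,"spin":0},{"tx":0,"ty":0,"tz":0,"spin":0},{"tx":0,"ty":0,"tz":0,"spin":0},{"tx":0,"ty":0,"tz":0,"spin":0}]' -1
```

```text
clock: 3.2
tcp_pos: [0.5745, -0.0036, 0.1212]
ee_rot: [0.002, -0.015, 1.0, -0.0]
wrist_force: [0.1, 0.6, 0.3]
grip_width: 0.0856
grip_force: 0.0
clock: 3.62
tcp_pos: [0.5737, -0.0037, 0.1192]
ee_rot: [0.0, -0.015, 1.0, 0.0]
wrist_force: [0.3, 0.3, -0.5]
grip_width: 0.0255
grip_force: 0.0
clock: 4.03
tcp_pos: [0.5737, -0.0037, 0.1191]
ee_rot: [0.0, -0.015, 1.0, -0.0]
wrist_force: [-0.6, 0.3, 2.5]
grip_width: 0.0128
grip_force: 58.9
```

```bash
python3 -m crank '[{"tx":0,"ty":0,"tz":-0.015,"spin":0},{"tx":0,"ty":0,"tz":-0.045,"spin":0},{"tx":0,"ty":0,"tz":-0.08,"spin":0},{"tx":0,"ty":0,"tz":-0.1,"spin":0},{"tx":0,"ty":0,"tz":-0.1,"spin":0}]'
python3 - <<'E'
from h import *
d=cam("wrist","pics/w4.png");o=get_obs();print(o["tcp_pos"],o["grip_width"],o["grip_force"],o["wrist_force"])
print(plan((.5138,-.2518,.22),np.radians(11.6)))
for c in("wrist","top","scene"):print([(r["xyz"],r["score"]) for r in nets.tip_of(c,"rail_four")])
E
```

```text
clock: 4.45
tcp_pos: [0.5751, -0.0037, 0.2241]
ee_rot: [0.004, -0.015, 1.0, -0.0]
wrist_force: [0.9, 0.4, -2.4]
grip_width: 0.0129
grip_force: 58.8
[ 0.57425734 -0.00370638  0.22076566] 0.01240346362423693 58.798179030418396 [ 0.09117587 -0.52330272 -3.60856316]
(array([  67.7, -246.2,    0.5]), np.float64(-9.92))
[([0.5779, -0.0025, 0.1052], 0.6)]
[([0.1708, -0.3107, 0.0005], 0.83)]
[([0.5759, -0.0087, 0.0009], 0.92), ([0.1716, -0.3131, 0.0011], 0.89)]
```

View pics/w4.png

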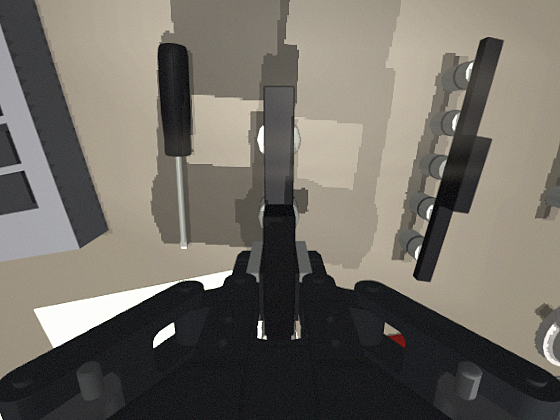

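The rail hangs straight in the grip: near bar end at (279,87), rib's near edge at v≈205. I'll check the offset along x from that bar end.

```bash
python3 - <<'E'
from h import *
d=cam("wrist");g=cv2.cvtColor(d["frame"],cv2.COLOR_RGB2GRAY).astype(int)
print(g[80:95,274:285].mean(1).astype(int).tolist(),g[196:214,274:285].mean(1).astype(int).tolist())
o=get_obs();z=o["tcp_pos"][2];M=toolR()
p=np.r_[ray(d,[(279,87)],z-.069),ray(d,[(279,205)],z-.049)];print(z,((p-o["tcp_pos"])@M).round(4))
E
```

```text
[94, 93, 94, 96, 98, 83, 50, 73, 90, 92, 92, 91, 91, 91, 92] [72, 72, 72, 70, 71, 71, 73, 71, 37, 9, 16, 15, 17, 16, 15, 15, 18, 17]
0.21600414289645856 [[0.0824 0.0007 0.0694]
 [0.0337 0.0007 0.0492]]
```

Offset is within ±3 mm, inside the ±6 mm margin. I'll move over the tray.

```bash
python3 -m crank '[{"tx":0.006,"ty":-0.02,"tz":0,"spin":0},{"tx":0.015,"ty":-0.055,"tz":0,"spin":0},{"tx":0.025,"ty":-0.09,"tz":0,"spin":0},{"tx":0.035,"ty":-0.13,"tz":0,"spin":0},{"tx":0.045,"ty":-0.17,"tz":0,"spin":0}]'
python3 -m crank '[{"tx":0.01,"ty":-0.035,"tz":0,"spin":-4},{"tx":0.018,"ty":-0.06,"tz":0,"spin":-8},{"tx":0.023,"ty":-0.076,"tz":0,"spin":-10},{"tx":0.023,"ty":-0.076,"tz":0,"spin":-10},{"tx":0.023,"ty":-0.076,"tz":0,"spin":-10}]'
python3 -m crank '[{"tx":0,"ty":0,"tz":0,"spin":0},{"tx":0,"ty":0,"tz":0,"spin":0},{"tx":0,"ty":0,"tz":0,"spin":0}]'
python3 - <<'E'
from h import *
d=cam("wrist","pics/w5.png");print(plan((.5138,-.2518,.22),np.radians(11.6)))
print([(r["xyz"],r["score"]) for r in nets.tip_of("wrist","rail_four")+nets.tip_of("wrist","socket_tray")])
E
```

```text
clock: 5.12
tcp_pos: [0.5324, -0.176, 0.2169]
ee_rot: [-0.001, -0.015, 1.0, 0.001]
wrist_force: [1.0, -0.3, -3.7]
grip_width: 0.0128
grip_force: 58.8
clock: 5.53
tcp_pos: [0.5121, -0.252, 0.217]
ee_rot: [-0.001, -0.1, 0.995, 0.001]
wrist_force: [-0.6, 1.0, -3.1]
grip_width: 0.0132
grip_force: 59.0
clock: 5.78
tcp_pos: [0.5131, -0.2505, 0.2185]
ee_rot: [-0.0, -0.102, 0.995, 0.0]
wrist_force: [-0.0, -0.1, -2.4]
grip_width: 0.0129
grip_force: 59.0
(array([-0.5, -1.3, -1.3]), np.float64(0.14))
[([0.5165, -0.2503, 0.0986], 0.76)]
```

View pics/w5.png

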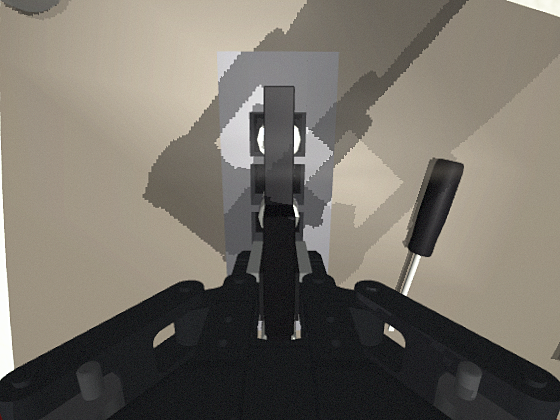

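The rail is over the tray and parallel to it; the nearest well spans u 250–305, v 112–156. I'll check the wells with the same camera.

```bash
python3 - <<'E'
from h import *
d=cam("wrist");g=cv2.cvtColor(d["frame"],cv2.COLOR_RGB2GRAY).astype(int)
print(g[106:170,253:258].mean(1).astype(int).tolist(),g[106:170,299:303].mean(1).astype(int).tolist())
print(g[150,240:264].tolist(),g[150,294:316].tolist())
o=get_obs();M=toolR();p=ray(d,[(253,112),(303,112),(253,156.5),(303,156.5),(253,164)],.05);print(((p-o["tcp_pos"])@M).round(4),plan((.5138,-.2518,.22),np.radians(11.6)))
E
```

```text
[129, 141, 144, 137, 136, 144, 81, 55, 45, 40, 44, 44, 43, 45, 43, 45, 49, 50, 51, 53, 52, 57, 60, 55, 56, 56, 57, 62, 60, 61, 70, 76, 93, 98, 96, 86, 73, 66, 68, 68, 70, 70, 71, 68, 68, 65, 79, 77, 76, 74, 88, 137, 130, 132, 154, 132, 135, 138, 62, 53, 58, 60, 64, 64] [133, 133, 133, 133, 135, 143, 81, 66, 57, 49, 52, 50, 56, 57, 59, 61, 61, 62, 64, 62, 63, 62, 62, 64, 62, 67, 78, 79, 89, 99, 123, 127, 134, 141, 139, 127, 115, 97, 86, 81, 74, 71, 67, 66, 67, 65, 76, 79, 76, 72, 106, 199, 187, 184, 183, 185, 188, 190, 85, 50, 60, 66, 65, 69]
[207, 206, 206, 203, 204, 207, 208, 206, 209, 219, 154, 80, 74, 74, 74, 63, 63, 69, 66, 58, 252, 255, 238, 172] [255, 255, 254, 159, 66, 61, 61, 66, 81, 78, 70, 87, 178, 186, 185, 181, 182, 182, 184, 186, 180, 184]
[[ 0.0757 -0.0193  0.1689]
 [ 0.0757  0.0193  0.1689]
 [ 0.0415 -0.02    0.1689]
 [ 0.0415  0.02    0.1689]
 [ 0.0355 -0.0202  0.1689]] (array([-0.7, -0.8, -1.1]), np.float64(0.11))
```

The well's near centre is 58.6 mm in the tool frame, and the rail centre sits at the same −1.5 mm offset, so the two agree. I'll lower it.

```bash
python3 -m crank '[{"tx":0,"ty":0,"tz":0.015,"spin":0},{"tx":0,"ty":0,"tz":0.03,"spin":0},{"tx":0,"ty":0,"tz":0.04,"spin":0},{"tx":0,"ty":0,"tz":0.045,"spin":0},{"tx":0,"ty":0,"tz":0.045,"spin":0}]'
python3 -m crank '[{"tx":0,"ty":0,"tz":0.008,"spin":0},{"tx":0,"ty":0,"tz":0.016,"spin":0},{"tx":0,"ty":0,"tz":0.024,"spin":0},{"tx":0,"ty":0,"tz":0.032,"spin":0},{"tx":0,"ty":0,"tz":0.032,"spin":0}]'
python3 - <<'E'
from h import *
d=cam("wrist","pics/w6.png");o=get_obs();print(o["tcp_pos"],o["wrist_force"],plan((.5138,-.2518,.13),np.radians(11.6)))
E
```

```text
clock: 6.4
tcp_pos: [0.5123, -0.2512, 0.1725]
ee_rot: [-0.001, -0.102, 0.995, 0.001]
wrist_force: [0.4, 0.7, -2.9]
grip_width: 0.0129
grip_force: 59.0
clock: 6.82
tcp_pos: [0.512, -0.2511, 0.1394]
ee_rot: [-0.001, -0.102, 0.995, 0.001]
wrist_force: [-0.8, -0.5, -3.0]
grip_width: 0.0127
grip_force: 58.9
[ 0.51226185 -0.25131056  0.14046321] [ 0.12591789 -0.57730534 -2.97529295] (array([-1.4, -0.8, 10.5]), np.float64(0.07))
```

View pics/w6.png

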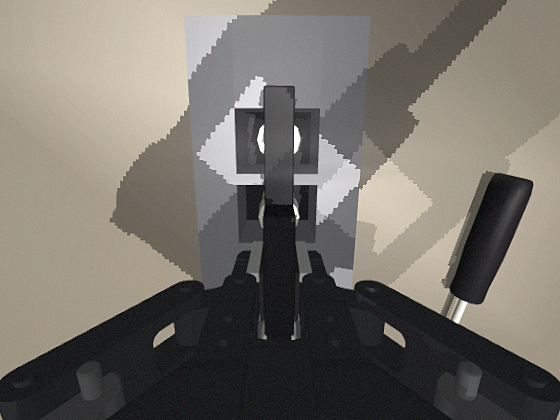

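The sockets are in the wells (socket around (279,138), well u 236–319, v 108–174), with no contact force. Now the last 11 mm.

```bash
python3 -m crank '[{"tx":0,"ty":0,"tz":0.003,"spin":0},{"tx":0,"ty":0,"tz":0.006,"spin":0},{"tx":0,"ty":0,"tz":0.008,"spin":0},{"tx":0,"ty":0,"tz":0.01,"spin":0},{"tx":0,"ty":0,"tz":0.01,"spin":0}]'
python3 -m crank '[{"tx":0,"ty":0,"tz":0,"spin":0},{"tx":0,"ty":0,"tz":0,"spin":0},{"tx":0,"ty":0,"tz":0,"spin":0}]'
```

```text
clock: 7.28
tcp_pos: [0.5126, -0.2515, 0.1314]
ee_rot: [-0.0, -0.102, 0.995, 0.0]
wrist_force: [0.1, 0.2, -2.5]
grip_width: 0.0127
grip_force: 58.9
clock: 7.53
tcp_pos: [0.5129, -0.2516, 0.1321]
ee_rot: [0.0, -0.102, 0.995, -0.0]
wrist_force: [-0.2, -0.3, -3.4]
grip_width: 0.0126
grip_force: 58.9
```

```bash
python3 -m crank '[{"tx":0,"ty":0,"tz":0.001,"spin":0},{"tx":0,"ty":0,"tz":0.002,"spin":0},{"tx":0,"ty":0,"tz":0.003,"spin":0},{"tx":0,"ty":0,"tz":0.003,"spin":0},{"tx":0,"ty":0,"tz":0.003,"spin":0}]'
```

```text
clock: 7.95
tcp_pos: [0.5128, -0.2516, 0.1291]
ee_rot: [0.0, -0.102, 0.995, -0.0]
wrist_force: [-0.5, 0.2, -0.3]
grip_width: 0.0127
grip_force: 59.1
```

Contact: the wrist no longer carries the rail's weight. I'll let go, then rise.

```bash
python3 -m crank '[{"tx":0,"ty":0,"tz":0,"spin":0},{"tx":0,"ty":0,"tz":0,"spin":0},{"tx":0,"ty":0,"tz":0,"spin":0},{"tx":0,"ty":0,"tz":0,"spin":0},{"tx":0,"ty":0,"tz":0,"spin":0}]' 1
python3 -m crank '[{"tx":0,"ty":0,"tz":-0.01,"spin":0},{"tx":0,"ty":0,"tz":-0.04,"spin":0},{"tx":0,"ty":0,"tz":-0.08,"spin":0},{"tx":0,"ty":0,"tz":-0.11,"spin":0},{"tx":0,"ty":0,"tz":-0.13,"spin":0}]'
python3 -m crank '[{"tx":0,"ty":0,"tz":0,"spin":0},{"tx":0,"ty":0,"tz":0,"spin":0},{"tx":0,"ty":0,"tz":0,"spin":0}]'
python3 - <<'E'
from h import *
a=cam("wrist")["frame"];b=cam("scene")["frame"]
cv2.imwrite("pics/end.png",cv2.resize(np.hstack([a,b])[:,:,::-1],(800,300),interpolation=cv2.INTER_AREA))
for c in("wrist","scene","top"):
  for n in ("rail_four","rail_three","rail_five"): print(c,n,[(r["xyz"],r["score"]) for r in nets.tip_of(c,n)])
E
```

```text
clock: 8.37
tcp_pos: [0.5129, -0.2516, 0.129]
ee_rot: [0.0, -0.102, 0.995, -0.0]
wrist_force: [-0.5, -0.3, 0.3]
grip_width: 0.0727
grip_force: 0.0
clock: 8.78
tcp_pos: [0.5133, -0.2519, 0.2641]
ee_rot: [0.002, -0.102, 0.995, -0.002]
wrist_force: [-0.1, -0.7, -0.7]
grip_width: 0.0855
grip_force: 0.0
clock: 9.03
tcp_pos: [0.5125, -0.2514, 0.2581]
ee_rot: [-0.0, -0.102, 0.995, 0.0]
wrist_force: [0.0, -0.1, -0.4]
grip_width: 0.0851
grip_force: 0.0
wrist rail_four [([0.5131, -0.2514, 0.0086], 0.84)]
wrist rail_three []
wrist rail_five []
scene rail_four [([0.5135, -0.2562, 0.0092], 0.88), ([0.171, -0.3115, 0.0008], 0.57)]
scene rail_three [([0.5316, 0.2911, -0.0043], 0.71)]
scene rail_five [([0.5385, 0.1464, 0.0005], 0.68)]
top rail_four [([0.1708, -0.3107, 0.0005], 0.83)]
top rail_three [([0.5305, 0.2934, 0.0016], 0.79)]
top rail_five [([0.5424, 0.1429, 0.0033], 0.69)]
```

View pics/end.png

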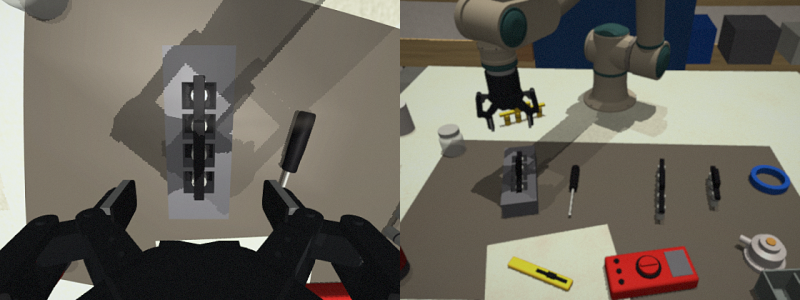

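The rail lies in the tray (left half, about (199,135)) with one socket per well and its origin at z≈0.009. The other rails haven't moved and the gripper is clear.

```bash
python3 -c "
from cell import robot
print(robot.close_job())"
```

```text
the job is handed in; nothing more can be done
None
```

The four-socket rail is down in the grey tray with each socket in its own well and the bar flat on top; it has been released, the other two rails haven't moved, and the job was handed in at about 9.5 s.

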